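# Set the patch warmer

## Task

Set the patch warmer for the leather patch lying on its plate: with a fingertip on the knurled edge, turn the big black wheel clockwise, click by click, until its white pointer has clicked in at the orange dot, and then press the green start button fully down and let it go. Touch and push only, gently: grip nothing, and leave the patch, the spools and the jewellery trays where they are.

Things in the scene. Friction and masses are not known exactly. Their poses are not given: they have to be found in the camera images.
- warmer: The patch warmer, a fixed white box 170 (its x) x 300 (its y) x 45 mm high. Origin at the centre of its underside, z up. On top: the wheel at the left (axis x +5, y +72 mm), an aluminium plate (100 x 110, its top 50 mm high) at x -30, y -80, the button at x +55, y -85. Elsewhere on the table, fixed: a card spinner 264 mm tall at world x 0.58, y -0.34 m; pass high over it.
- wheel_centre (a point): Centre of the wheel's top face, 72 mm above the table. The black wheel is a flat lying disc that turns about the vertical: 96 mm across its knurling (too wide to grip; fine upright ribs, 40 of them, standing 2 mm proud), its side runs from 48 to 72 mm above the table, 3 mm clear of the box's top (45 mm). All round it lies free flat surface, 20 mm or more of it box top, with nothing above.
- wheel_pointer (a point): Outer end of the white pointer line on the wheel's top face, 44 mm from the axis; turns with the wheel.
- orange_dot (a point): The orange dot (11 mm across, the others are white, 6 mm) on the box's top beside the wheel, 59.5 mm from the wheel's axis, the fifth of seven marks clockwise. The pointer points straight at it when the wheel is set.
- wheel (a joint): Turn of the wheel in rad, growing clockwise seen from above. 0 at the first mark; a spring click at every 0.628 rad (36 degrees): 0, 0.628, 1.257, 1.885, 2.513 (orange dot), 3.142, 3.770, end stops 0.2 beyond the first and last. It starts in the click at 1.257 or at 1.885. Leaving a click takes about 1.5 N along the rim; let go more than half way, it snaps on into the next click by itself, else it falls back.
- start (a joint): Travel of the green start button in m, 0 released, 0.006 fully down; its spring needs 4 N at the bottom and brings it back.
- start_top (a point): Centre of the top face of the green push button, 28 mm across, pressed straight down.
- patch: Dark brown leather patch, loose, 22 x 36 x 11 mm, lying on the warmer's plate. Origin at the centre of its underside.
- spool_navy: Loose spool of navy ribbon, 49 mm across, 32 mm high. Origin at the centre of its underside. To be left alone.
- spool_rust: Loose spool of rust ribbon, 54 mm across, 36 mm high. Origin at the centre of its underside. To be left alone.
- sage_tray_0: Loose sage jewellery tray, 98 x 108 x 37 mm. Origin at the centre of its underside. To be left alone.
- sage_tray_1: Loose sage jewellery tray, 98 x 108 x 37 mm. Origin at the centre of its underside. To be left alone.

How it is judged (in metres and radians):
On the way, in this order (a step that is already met when the one before it is completed fails the run):
1. the wheel has clicked in with its pointer at the orange dot (value of joint wheel between 2.39 and 2.64 rad), for 0.3 s.
2. the start button is pressed fully down (value of joint start above 0.0045 m), for 0.05 s.
At the end, for the whole second after the job is handed in: The wheel rests in the click at the orange dot (2.513 rad, within 0.12 rad), the start button has been pressed (4.5 mm or more) after that and is up again, and the patch, spools and trays lie within 20 mm of where they were (all of step 1 and value of joint start below 0.002 m and distance of each of patch, spool_navy, spool_rust, sage_tray_0, sage_tray_1 from where it was at the start of the episode below 0.02 m); the robot touches nothing.
It fails at once if the start button is pressed before the pointer stands at the orange dot (value of joint start above 0.0045 m and (value of joint wheel below 2.39 rad or value of joint wheel above 2.64 rad)).
It fails at once if the patch is lifted, pushed or carried off (distance of patch from where it was at the start of the episode above 0.02 m).
It fails at once if a spool or a tray is lifted, pushed or carried off (distance of any of spool_navy, spool_rust, sage_tray_0, sage_tray_1 from where it was at the start of the episode above 0.02 m).
It fails at once if the wheel is gripped or pushed with more than 40 N (contact force between the fingers and wheel above 40 N).
It also fails if it takes over 58 s, if anything falls off the work surface, if the arm or the gripper's body presses on something with over 40 N, if the wrist force passes 120 N, or if a joint passes its speed limit or range.

## Robot

A 7-joint arm with a two-finger parallel gripper is mounted at the origin on a cart in front of the work surface, level with it; the furniture and walls round the work are solid. World frame = base frame: x ahead of the robot, y to its left, z up, the work surface at z = 0. Lengths are in m, angles in degrees, forces in N, time in s.
With the tool pointing down it reaches from about 0.4 to 0.9 m from the base axis. Payload 5.5 kg.
Tool frame: the origin (TCP) lies at the very end of the fingers, on their centre line; the grasp point (between the pads) lies 19 mm behind it (r.pinch_z is the distance from the TCP to the grasp point, in m); z points along the fingers, y is the direction in which the jaws open and shut (so a half turn about z gives the same grasp; the last joint's range is limited). The gripper opens to 85 mm and grips with 20 to 120 N. Pads are 22 mm wide; open, the fingers measure 114 mm over their backs; the gripper's body (76 mm by 85 mm) begins 54 mm behind the grasp point. The pads swing forward as they close: fully open they stand 13 mm farther back than shut.
Start: joints at [-55.451, 28.699, -24.465, 88.831, 12.651, 65.22, -12.049], TCP at [0.217, 0.613, 0.231] pointing down, gripper open.
Joint ranges: [-164.97, 164.97], [-17.58, 116.51], [-87.97, 89.64], [11.32, 138.91], [-80.73, 260.73], [10.89, 115.49], [-147.41, 147.41]. Speed limits (degrees/s): [147.25, 147.25, 180, 180, 180, 180, 180].

## Interface

Orientations are given as [roll, pitch, yaw] about the fixed x, y, z axes, in that order (R = Rz(yaw) Ry(pitch) Rx(roll)).
In Python, from station import r gives the robot as it stands. The module is installed in compiled form; this text tells all that it offers.
- The arm moves only by the tool arm_command, never from a script. Its argument "moves" is a list of rows, each a list of 7 numbers: the shift along the tool's x, y, z in mm, then the turn, a rotation vector about the tool's x, y, z in degrees, then the opening, from -1 (shut) to 1 (fully open). A call has 1 to 12 rows; each row is the pose to reach, as a shift and turn from the pose measured when the call began, along the tool's axes at that moment; what a row does not reach only later rows make up. A row lasts 1/8 s, in which the tool goes at most 62.5 mm and 10.7 degrees, less where a joint would pass 70% of its speed; a pose out of reach is approached as far as the arm can. A call with a gripper value outside its range is refused whole. The fingers move at their own pace and stop on an object; "newtons" is the grip in N (left out, the last holds). Time passes only in rows, so rows that repeat a pose let the fingers close. It gives the time, the measured TCP pose, the force and the opening at its end, in the units of the state.
- r.read_state(): the state, without advancing time (a new reading comes with each control period).
- r.capture(name): name is "side" or "top" or "wrist"; returns the picture (400x640x3 uint8, red, green, blue); there is no depth.
- r.camera_params(name): a dict with "camera_matrix" (3x3 intrinsics, pixels), "R" (3x3) and "t" (3): a world point X has camera coordinates R X + t; the wrist camera has in their place "T_tool_cam" (4x4, takes a point from camera to tool coordinates, whose origin is the TCP and whose axes are the flange's). Camera axes: x right, y down, z forward; pixel columns grow to the right and rows downward; lengths in m; the calibration is good to about 2 mm. A picture is of the moment at which its call begins: read the wrist's pose just before it. camera_params takes no time and is no camera call.
- r.sign_off(): hands the job in, once; it reports no verdict.
Trained networks look in the newest picture that a camera, given by its name, has taken for a name from the list of things; names that differ only in an ending like _2 or _b are one class to them, and where a whole thing is asked for, a point or a joint stands for the part that bears it (a point fixed in the world has none). Each returns a list of dicts, best first, with "conf" (0 to 1); they miss things now and then, are a little off and sometimes report something else, mostly with a low value. They report only what shows in the picture. A call takes as long as a camera call.
- r.spot_in(camera, thing): "rect" ([left, top, right, bottom] in pixels, round what is visible of it).
- r.trace(camera, thing): "region" (400x640 bool, what is visible of it) and "rect" ([left, top, right, bottom] in pixels, round what is visible of it).
- r.spot_point(camera, thing): "xy" ([column, row] in pixels: a listed point, or the origin of a listed thing).
The state is a dict: "time": time; "joint_pos": joint angles; "qd": joint speeds; "effort": joint torques, N m; "eef_pos": TCP position; "tcp_rot": TCP orientation; "contact_force": force on the tool from outside, world axes, zero at the start; "torque": the same for the moment, N m; "finger_gap": finger opening in m.
Only numpy, scipy, OpenCV 4.12 (cv2) and the standard library are available. Lean on these libraries where they do the work, as an engineer would, in place of code of your own. Each camera call takes 0.05 s, during which the arm holds its last target.

## Working session

There is one attempt and no reset: what is moved stays moved. The work goes in short steps, Python scripts to look and compute and a tool call to move; the robot and the scene stay as the last step left them, time stands still between calls to the robot, and variables do not carry over. Pictures are saved under pics/ and viewed, and the job is handed in when it is done.

Besides the shell and the picture viewer there is one more tool, called after ">>>" in YAML: its name, and indented under it one key for each argument. arm_command: Moves the arm, as the interface text tells. Its arguments: {"type":"object","properties":{"moves":{"type":"array","items":{"type":"array","items":{"type":"number"}}},"newtons":{"type":"number"}},"required":["moves"]}

```bash
mkdir -p pics; python3 - <<'E'
from station import r
import cv2
s=r.read_state()
for k in s: print(k,s[k])
for c in ("side","top"):
    im=r.capture(c); cv2.imwrite(f"pics/{c}0.png",im[:,:,::-1])
    for t in ("wheel_centre","wheel_pointer","orange_dot","start_top","patch","warmer"):
        print(c,t,[(x["xy"],round(x["conf"],2)) for x in r.spot_point(c,t)][:2])
p=r.camera_params("wrist");print(p)
print(r.pinch_z, r.read_state()["time"])
E
```

```text
time 0.0
joint_pos [-55.44872502  28.7527268  -24.45374539  88.89106306  12.65173596
  65.21985458 -12.04859302]
qd [-0.00933481  0.01019762 -0.07964977 -0.01331415 -0.07696172 -0.01961809
  0.0524121 ]
effort [ 1.11206551e-03 -5.69516945e+01 -5.81569925e+00 -2.80934143e+01
  1.06815848e-02  1.20580645e-02 -8.50941376e-06]
eef_pos [0.21647829 0.612164   0.23027477]
tcp_rot [-1.79890040e+02 -3.01573914e-03  1.60533437e+02]
contact_force [ 0.55718272  0.15056274 -0.09147596]
torque [ 0.01132003 -0.01251617 -0.00698557]
finger_gap 0.08520320370818292
side wheel_centre [([315.5, 213.1], 0.73), ([314.8, 182.7], 0.58)]
side wheel_pointer [([328.2, 207.7], 0.94)]
side orange_dot [([339.1, 222.5], 0.55)]
side start_top [([316.0, 186.9], 0.5)]
side patch [([343.5, 202.2], 0.65)]
side warmer [([326.2, 227.2], 0.93)]
top wheel_centre [([290.9, 214.9], 0.93)]
top wheel_pointer [([302.3, 227.7], 0.71), ([440.9, 178.2], 0.71)]
top orange_dot [([297.1, 242.0], 0.74)]
top start_top [([361.1, 202.9], 0.69), ([446.2, 212.6], 0.29)]
top patch [([348.2, 235.1], 0.72)]
top warmer [([321.9, 222.9], 0.77)]
{'camera_matrix': array([[278.59366773,   0.        , 317.55415925],
       [  0.        , 278.59366773, 197.728548  ],
       [  0.        ,   0.        ,   1.        ]]), 'T_tool_cam': array([[ 2.39879183e-04, -9.63052255e-01, -2.69314494e-01,
         6.81678621e-02],
       [ 9.99999970e-01,  2.19524831e-04,  1.05695358e-04,
        -1.06200472e-03],
       [-4.26689335e-05, -2.69314512e-01,  9.63052279e-01,
        -1.41778256e-01],
       [ 0.00000000e+00,  0.00000000e+00,  0.00000000e+00,
         1.00000000e+00]])}
0.0187 0.7
```

View pics/side0.png

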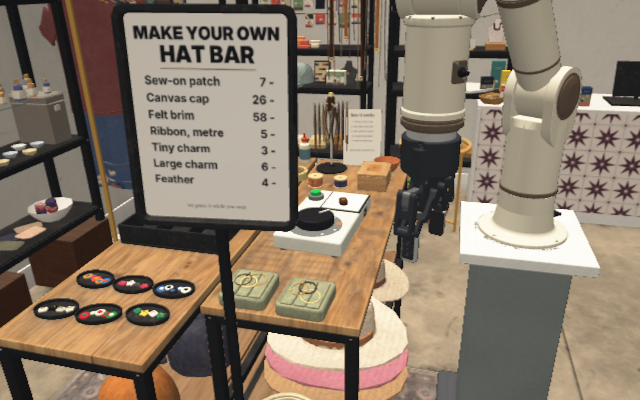

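View pics/top0.png

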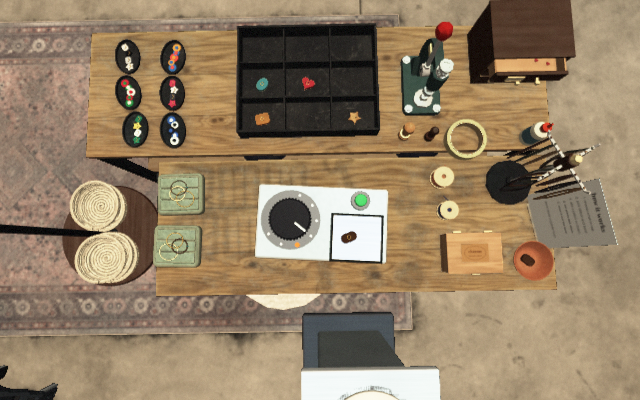

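```bash
cat > h.py <<'E'
import numpy as np, cv2
from station import r
from scipy.spatial.transform import Rotation as Ro
def cam(c,s=None):
    p=r.camera_params(c);K=p["camera_matrix"]
    if c!="wrist": return K,np.array(p["R"]),np.array(p["t"])
    T=np.eye(4);T[:3,:3]=Ro.from_euler("xyz",s["tcp_rot"],degrees=True).as_matrix();T[:3,3]=s["eef_pos"]
    W=np.linalg.inv(T@p["T_tool_cam"]);return K,W[:3,:3],W[:3,3]
def onz(C,uv,z):
    K,R,t=C;o=-R.T@t;d=R.T@np.linalg.solve(K,[uv[0],uv[1],1]);return o+d*(z-o[2])/d[2]
def proj(C,X):
    K,R,t=C;c=K@(R@np.asarray(X)+t);return c[:2]/c[2]
def tri(L):
    A=[];b=[]
    M=np.zeros((3,3));v=np.zeros(3);rs=[]
    for C,uv in L:
        K,R,t=C;o=-R.T@t;d=R.T@np.linalg.solve(K,[uv[0],uv[1],1]);d/=np.linalg.norm(d);P=np.eye(3)-np.outer(d,d);M+=P;v+=P@o;rs.append((P,o))
    X=np.linalg.solve(M,v);return X,[np.linalg.norm(P@(X-o)) for P,o in rs]
E
python3 - <<'E'
from h import *
S=cam("side");T=cam("top")
print(-S[1].T@S[2],-T[1].T@T[2],T[0][0])
for n,a,b in (("wc",(315.5,213.1),(290.9,214.9)),("wc2",(314.8,182.7),(290.9,214.9)),("ptr",(328.2,207.7),(302.3,227.7)),("dot",(339.1,222.5),(297.1,242)),("start",(316,186.9),(361.1,202.9)),("patch",(343.5,202.2),(348.2,235.1))):
    print(n,tri([(S,a),(T,b)]))
for n,b,z in (("wc",(290.9,214.9),.072),("ptr",(302.3,227.7),.072),("dot",(297.1,242),.045),("start",(361.1,202.9),.05),("patch",(348.2,235.1),.05),("warmer",(321.9,222.9),0.)): print(n,onz(T,b,z))
E
```

```text
[0.19123291 1.2580124  0.58332151] [0.43433974 0.11775959 0.94532126] [394.82972148   0.         313.62558068]
wc (array([0.50140554, 0.17137998, 0.07024424]), [np.float64(0.004310282359983176), np.float64(0.004310282359983309)])
wc2 (array([0.49865436, 0.1673838 , 0.14794304]), [np.float64(0.0006482574201151087), np.float64(0.0006482574201150513)])
ptr (array([0.47385309, 0.14666405, 0.07629781]), [np.float64(0.0026418781293260293), np.float64(0.002641878129326101)])
dot (array([0.44331221, 0.16005233, 0.04529018]), [np.float64(0.002465674750398453), np.float64(0.0024656747503984614)])
start (array([0.53291493, 0.01723959, 0.0761132 ]), [np.float64(0.00406043578924557), np.float64(0.0040604357892455225)])
patch (array([0.45709395, 0.04416   , 0.04938741]), [np.float64(0.0021030445933397507), np.float64(0.002103044593339883)])
wc [0.50547209 0.17228092 0.072     ]
ptr [0.47664115 0.14739695 0.072     ]
dot [0.44572604 0.16058934 0.045     ]
start [0.53179197 0.01326151 0.05      ]
patch [0.45913449 0.04464582 0.05      ]
warmer [0.49077331 0.10272368 0.        ]
```

The side view shows the warmer behind the price sign, with its wheel near (315,213). The top view shows the wheel at (291,215), its pointer towards the lower right (302,228) and the orange dot below it at (297,242). The button is at (361,203), the patch at (348,237) and the trays are at the left. The pointer looks about one click short of the dot. I'll move closer and check with the wrist camera.

>>> arm_command:
  moves:
    - [-43,-37,4,0,0,-2.5,-1]
    - [-85,-74,8,0,0,-5,-1]
    - [-128,-111,11,0,0,-7.5,-1]
    - [-171,-148,15,0,0,-10,-1]
    - [-214,-184,19,0,0,-12.5,-1]
    - [-256,-221,22,0,0,-15,-1]
    - [-299,-258,26,0,0,-17.5,-1]
    - [-342,-295,30,0,0,-19.5,-1]
    - [-342,-295,30,0,0,-19.5,-1]
    - [-342,-295,30,0,0,-19.5,-1]
  newtons: 20

```text
time: 1.95
eef_pos: [0.4407, 0.2211, 0.2015]
tcp_rot: [180.0, 0.0, 180.0]
contact_force: [-0.4, 0.3, 0.0]
finger_gap: 0.0002
```

```bash
python3 - <<'E'
from h import *
import json
s=r.read_state(); im=r.capture("wrist"); cv2.imwrite("pics/w0.png",im[:,:,::-1])
C=cam("wrist",s); print(s["eef_pos"],s["tcp_rot"],s["contact_force"],s["finger_gap"])
for t,z in (("wheel_centre",.072),("wheel_pointer",.072),("orange_dot",.045),("start_top",.055),("patch",.05),("warmer",0)):
    for x in r.spot_point("wrist",t)[:2]: print(t,x["xy"],round(x["conf"],2),onz(C,x["xy"],z))
E
```

```text
[0.44066737 0.2211172  0.20148501] [1.79959776e+02 3.08461221e-03 1.79990406e+02] [-0.42463924  0.34453903  0.03212162] 0.0001522411085444324
wheel_centre [275.3, 240.4] 0.64 [0.49480494 0.17559542 0.072     ]
wheel_pointer [241.2, 216.7] 0.66 [0.46830364 0.14153881 0.072     ]
orange_dot [266.0, 182.9] 0.95 [0.43869233 0.16377009 0.045     ]
start_top [135.6, 275.5] 0.7 [0.54682074 0.00827605 0.055     ]
start_top [7.4, 230.5] 0.64 [ 0.49051548 -0.12410449  0.055     ]
patch [158.2, 193.5] 0.94 [0.44937101 0.04684602 0.05      ]
warmer [227.8, 212.8] 0.92 [0.48846361 0.1036901  0.        ]
```

View pics/w0.png

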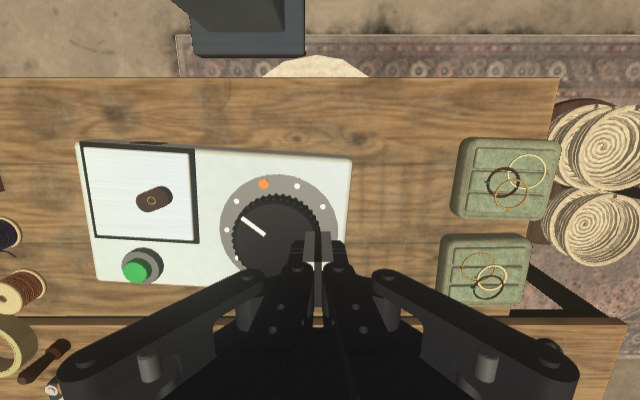

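The wrist view shows the pointer at (243,218) and the orange dot at (264,184), with a white mark near (237,200). I need a closer look to tell one click from two.

```bash
python3 - <<'E'
from h import *
a=cv2.imread("pics/w0.png")[160:290,200:360]; cv2.imwrite("pics/w0z.png",cv2.resize(a,None,fx=4.5,fy=4.5,interpolation=cv2.INTER_CUBIC))
a=cv2.imread("pics/top0.png")[175:275,245:400]; cv2.imwrite("pics/t0z.png",cv2.resize(a,None,fx=5,fy=5,interpolation=cv2.INTER_CUBIC))
E
```

```text
(no output)
```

View pics/w0z.png

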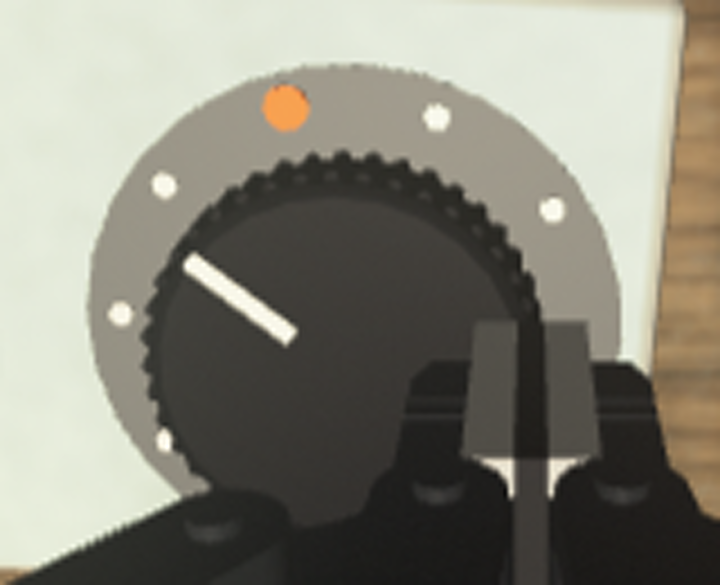

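View pics/t0z.png

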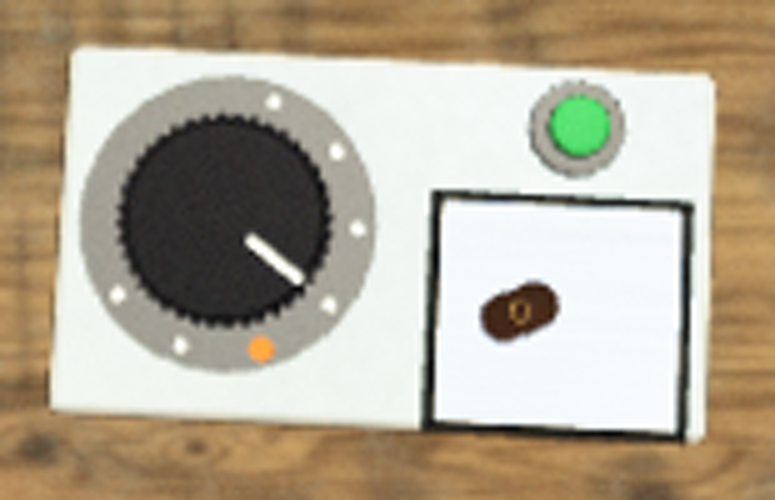

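The zoomed pictures show all seven marks. Counted clockwise, the pointer is at the fourth and the orange dot is the fifth, so one click is needed. I'll fit the warmer pose to these pixels.

```bash
cat > fit.py <<'E'
from h import *
from scipy.optimize import least_squares
T=cam("top")
s={"eef_pos":[0.44066737,0.2211172,0.20148501],"tcp_rot":[179.96,0.003,179.99]}
W=cam("wrist",s)
tz=lambda p:((p[0]+.5)/5-.5+245,(p[1]+.5)/5-.5+175)
wz=lambda p:((p[0]+.5)/4.5-.5+200,(p[1]+.5)/4.5-.5+160)
corners=[(85,150),(85,-150),(-85,150),(-85,-150)]
tc=[tz(p) for p in [(75,48),(714,75),(52,410),(703,442)]]
tm=[tz(p) for p in [(275,102),(337,152),(358,229),(329,305),(261,349),(180,345),(118,294)]]
wm={4:(286,108),5:(437,117),6:(553,209),3:(164,185),2:(120,314),1:(164,440)}
wm={k:wz(v) for k,v in wm.items()}
wc={3:(78,141),2:(352,157)}
def P(q,b):
    c,s_=np.cos(q[2]),np.sin(q[2]);return [q[0]+c*b[0]-s_*b[1],q[1]+s_*b[0]+c*b[1],b[2]]
def mark(q,k):
    a=q[3]-k*np.pi/5;return (.005+.0595*np.cos(a),.072+.0595*np.sin(a),.045)
def res(q,use):
    e=[]
    if "t" in use:
        for b,p in zip(corners,tc): e+=list(proj(T,P(q,(b[0]/1e3,b[1]/1e3,.045)))-p)
        for k,p in enumerate(tm): e+=list(proj(T,P(q,mark(q,k)))-p)
    if "w" in use:
        for k,p in wc.items(): b=corners[k]; e+=list(proj(W,P(q,(b[0]/1e3,b[1]/1e3,.045)))-p)
        for k,p in wm.items(): e+=list(proj(W,P(q,mark(q,k)))-p)
    return np.array(e)
for use in ("t","w","tw"):
    f=least_squares(res,[.49,.1,-.05,0],args=(use,))
    q=f.x;print(use,np.round(q[:2],4),np.degrees(q[2:]),"rms px",np.sqrt(np.mean(f.fun**2)))
    print(" wheel",np.round(P(q,(.005,.072,.072)),4),"button",np.round(P(q,(.055,-.085,.055)),4),"plate",np.round(P(q,(-.03,-.08,.05)),4))
    print(" proj button z.05/.06 top",proj(T,P(q,(.055,-.085,.05))),proj(T,P(q,(.055,-.085,.06))),"wrist",proj(W,P(q,(.055,-.085,.05))),proj(W,P(q,(.055,-.085,.06))))
E
python3 fit.py
```

```text
t [0.4882 0.1041] [ -3.71594588 -18.24371053] rms px 0.6145141410294873
 wheel [0.4979 0.1756 0.072 ] button [0.5376 0.0157 0.055 ] plate [0.4531 0.0262 0.05  ]
 proj button z.05/.06 top [359.94175394 200.38696543] [360.43140522 199.87012458] wrist [143.24818123 266.23445826] [137.96173649 270.6793622 ]
w [0.4875 0.1047] [ -3.59983035 -17.79433482] rms px 2.1763297404952335
 wheel [0.4971 0.1763 0.072 ] button [0.5371 0.0164 0.055 ] plate [0.4526 0.0268 0.05  ]
 proj button z.05/.06 top [359.63485785 200.61292093] [360.12111361 200.09857086] wrist [143.78566748 265.8474343 ] [138.51328054 270.28248928]
tw [0.4877 0.1045] [ -3.64787093 -17.91984424] rms px 1.500397978005365
 wheel [0.4973 0.1761 0.072 ] button [0.5372 0.0162 0.055 ] plate [0.4527 0.0266 0.05  ]
 proj button z.05/.06 top [359.73777081 200.56969091] [360.22516972 200.05486391] wrist [143.59661764 265.9201045 ] [138.31891283 270.35701044]
```

The two cameras agree within 1 mm, and the heights and sizes fit: wheel axis at (0.4975, 0.176), button at (0.537, 0.016). I'll bring the shut fingertip beside the rim on the near side, at 198° from the axis.

>>> arm_command:
  moves:
    - [5,-34,30,0,0,-9,-1]
    - [11,-67,60,0,0,-18,-1]
    - [11,-67,100,0,0,-18,-1]
    - [11,-67,111,0,0,-18,-1]
    - [11,-67,111,0,0,-18,-1]

```text
time: 2.92
eef_pos: [0.4293, 0.1554, 0.0903]
tcp_rot: [180.0, -0.0, -161.8]
contact_force: [0.4, -0.9, 0.2]
finger_gap: -0.0002
```

```bash
python3 - <<'E'
from h import *
s=r.read_state(); im=r.capture("wrist"); cv2.imwrite("pics/w1.png",im[:,:,::-1])
im=r.capture("top"); cv2.imwrite("pics/t1.png",cv2.resize(im[175:275,245:400,::-1],None,fx=5,fy=5))
print(s["time"],s["eef_pos"],s["tcp_rot"],s["contact_force"],s["joint_pos"])
E
```

```text
2.925 [0.42925101 0.15537797 0.09028126] [ 1.79963618e+02 -4.95296933e-02 -1.61800863e+02] [ 0.35453042 -0.90570059  0.21986305] [ -6.8811542   20.70446419 -18.91428733 122.38291677  10.5495279
  38.46279306  75.24424745]
```

View pics/w1.png

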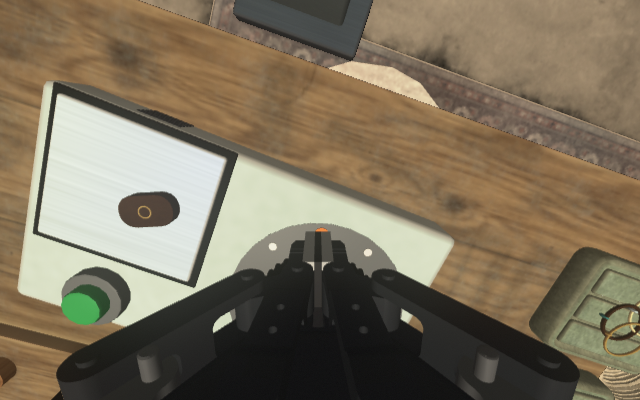

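View pics/t1.png

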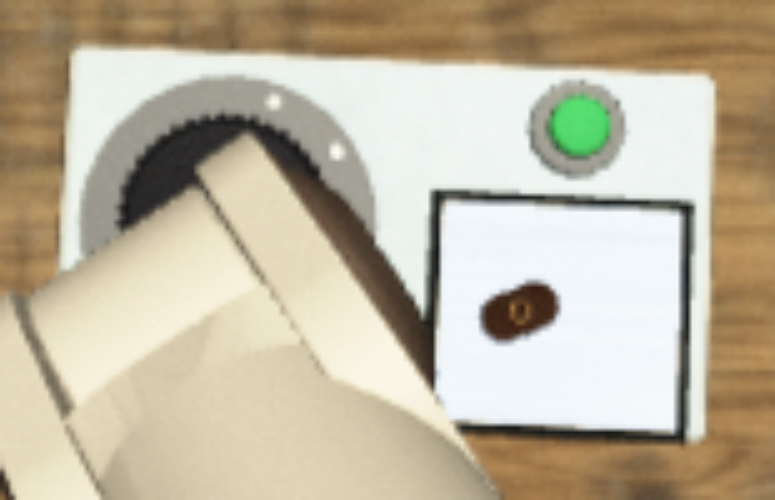

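The tip stands over the grey ring just outside the rim. I'll lower it and move in gently.

>>> arm_command:
  moves:
    - [0,0,20,0,0,0,-1]
    - [0,0,32,0,0,0,-1]
    - [0,0,32,0,0,0,-1]
    - [-5,0,32,0,0,0,-1]
    - [-8,0,32,0,0,0,-1]
    - [-8,0,32,0,0,0,-1]

```text
time: 3.78
eef_pos: [0.4388, 0.1585, 0.0599]
tcp_rot: [180.0, 0.2, -161.8]
contact_force: [-0.8, 0.1, -1.7]
finger_gap: -0.0001
```

>>> arm_command:
  moves:
    - [-2,0,0,0,0,0,-1]
    - [-4,0,0,0,0,0,-1]
    - [-4,0,0,0,0,0,-1]

```text
time: 4.15
eef_pos: [0.4411, 0.1592, 0.0596]
tcp_rot: [180.0, 0.0, -161.8]
contact_force: [-5.0, -2.4, 3.6]
finger_gap: -0.0001
```

Contact is made: about 5.5 N radially, at r = 59 mm = 48 + half the finger width, as expected. Now I'll sweep clockwise with light inward pressure, turning the tool along the arc.

>>> arm_command:
  moves:
    - [-4,0,0,0,0,0,-1]
    - [-4.1,3.8,0,0,0,4,-1]
    - [-4.5,7.7,0,0,0,8,-1]
    - [-5.2,11.4,0,0,0,12,-1]
    - [-6.1,15.2,0,0,0,16,-1]

```text
time: 4.78
eef_pos: [0.4387, 0.1748, 0.0588]
tcp_rot: [-179.9, -0.4, -177.9]
contact_force: [-8.3, -0.2, 5.2]
finger_gap: -0.0003
```

>>> arm_command:
  moves:
    - [-4.1,3.8,0,0,0,4,-1]
    - [-4.5,7.7,0,0,0,8,-1]
    - [-5.2,11.4,0,0,0,12,-1]
    - [-6.1,15.2,0,0,0,16,-1]
    - [-6.9,17.9,0,0,0,19,-1]

```text
time: 5.4
eef_pos: [0.4417, 0.1947, 0.0583]
tcp_rot: [-179.7, -0.6, 163.1]
contact_force: [-8.8, 2.5, 4.3]
finger_gap: 0.0001
```

```bash
python3 - <<'E'
from h import *
s=r.read_state()
c=np.array([.4975,.176]);d=np.array(s["eef_pos"][:2])-c
print(s["time"],np.hypot(*d),np.degrees(np.arctan2(d[1],d[0]))%360,s["tcp_rot"],s["contact_force"])
im=r.capture("side"); cv2.imwrite("pics/s2.png",cv2.resize(im[180:260,260:390,::-1],None,fx=6,fy=6,interpolation=cv2.INTER_CUBIC))
im=r.capture("top"); cv2.imwrite("pics/t2.png",cv2.resize(im[175:275,245:400,::-1],None,fx=5,fy=5))
E
```

```text
5.4 0.05883343633212313 161.49333574401967 [-179.71923897   -0.55891127  163.11749023] [-8.77877172  2.48029085  4.3141427 ]
```

View pics/s2.png

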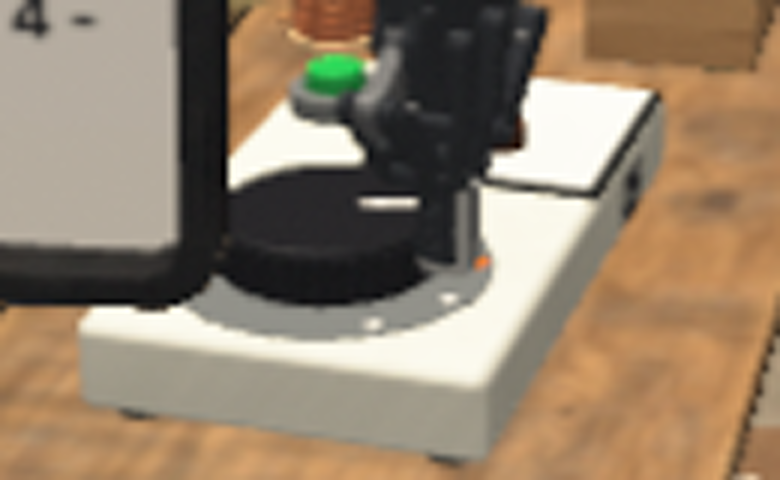

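View pics/t2.png

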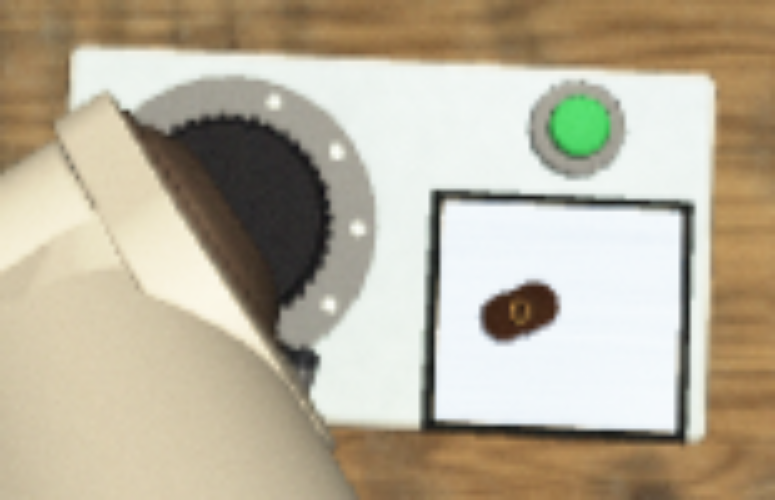

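In the side view the pointer line at (360–418, 204) has turned with the wheel. In the top view it no longer shows beside mark 4 (329,305). I'll back straight off radially, rise and check.

>>> arm_command:
  moves:
    - [5,0,0,0,0,0,-1]
    - [14,0,0,0,0,0,-1]
    - [14,0,0,0,0,0,-1]
    - [14,0,-50,0,0,0,-1]
    - [14,0,-100,0,0,0,-1]
    - [14,40,-140,0,0,0,-1]
    - [14,40,-140,0,0,0,-1]

```text
time: 6.38
eef_pos: [0.4448, 0.2415, 0.2023]
tcp_rot: [179.8, -0.2, 163.3]
contact_force: [-0.7, -0.6, -1.0]
finger_gap: 0.0004
```

```bash
python3 - <<'E'
from h import *
s=r.read_state(); print(s["time"],s["eef_pos"],s["tcp_rot"],s["contact_force"],s["joint_pos"])
im=r.capture("wrist"); cv2.imwrite("pics/w3.png",im[:,:,::-1])
C=cam("wrist",s)
for t,z in (("wheel_centre",.072),("wheel_pointer",.072),("orange_dot",.045),("start_top",.06)):
    for x in r.spot_point("wrist",t)[:2]: print(t,x["xy"],round(x["conf"],2),onz(C,x["xy"],z))
E
```

```text
6.375 [0.4447501  0.24151035 0.20234932] [179.82845898  -0.18373026 163.31956715] [-0.72444795 -0.60511515 -1.04310313] [-20.9158358   14.62513641 -12.08919917 111.29624386   3.41865942
  54.42752239  38.70519191]
wheel_centre [273.4, 252.3] 0.95 [0.49622373 0.1760371  0.072     ]
wheel_pointer [250.5, 220.6] 0.85 [0.45528536 0.16510755 0.072     ]
orange_dot [249.9, 201.4] 0.9 [0.4412068  0.16303521 0.045     ]
start_top [248.9, 201.8] 0.7 [0.43822088 0.16670033 0.06      ]
start_top [156.2, 316.2] 0.53 [0.54030905 0.01060411 0.06      ]
```

View pics/w3.png

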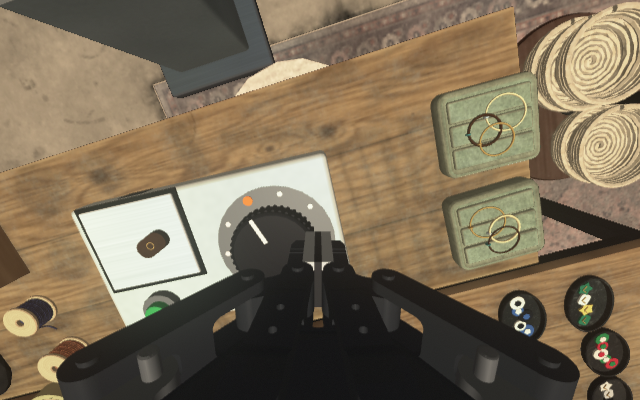

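The pointer is now at –165.1° and the fitted dot direction is –165.6°, so the wheel has clicked in at the orange dot at (247,201). Next, above the button, staying high.

>>> arm_command:
  moves:
    - [-40,-48,0,0,0,-4,-1]
    - [-78,-95,0,0,0,-8,-1]
    - [-116,-143,20,0,0,-12,-1]
    - [-154,-189,40,0,0,-16.5,-1]
    - [-154,-189,62,0,0,-16.5,-1]
    - [-154,-189,62,0,0,-16.5,-1]

```text
time: 7.38
eef_pos: [0.5294, 0.0083, 0.1317]
tcp_rot: [-179.7, -1.1, 179.4]
contact_force: [-0.5, 0.9, 0.2]
finger_gap: -0.0005
```

```bash
python3 - <<'E'
from h import *
s=r.read_state(); print(s["time"],s["eef_pos"],s["tcp_rot"],s["contact_force"])
im=r.capture("wrist"); cv2.imwrite("pics/w4.png",im[:,:,::-1])
C=cam("wrist",s);L=[]
for x in r.spot_point("wrist","start_top")[:2]:
    print(x["xy"],round(x["conf"],2),onz(C,x["xy"],.06))
for x in r.trace("wrist","start_top")[:1]:
    print(x["rect"],x["conf"])
g=(im[:,:,1].astype(int)>im[:,:,0]+60)&(im[:,:,1]>im[:,:,2].astype(int)+60)
n,l,st,ce=cv2.connectedComponentsWithStats(g.astype(np.uint8));print(st[1:],ce[1:])
print("pred",[proj(C,(.5375,.016,z)) for z in (.055,.06,.065,.07)])
E
```

```text
7.375 [0.5294358  0.00831392 0.13166736] [-179.74486101   -1.12780588  179.4475835 ] [-0.45645783  0.92119686  0.16541048]
[329.8, 222.1] 0.73 [0.53983574 0.01689241 0.06      ]
[313.8, 200.9, 343.9, 234.6] 0.7
[[509  85  14  14 155]
 [ 43 125  20   3  59]
 [312 205  33  30 738]
 [ 40 303  82  49 557]
 [ 49 348  10  15  39]
 [ 59 360   4   2   4]] [[515.55483871  91.11612903]
 [ 52.33898305 125.98305085]
 [328.30216802 219.19512195]
 [ 69.58168761 317.40754039]
 [ 53.05128205 355.07692308]
 [ 60.5        360.75      ]]
pred [array([328.500212  , 217.42564058]), array([328.70607034, 219.38738236]), array([328.9209272 , 221.43487619]), array([329.14538578, 223.57387032])]
```

View pics/w4.png

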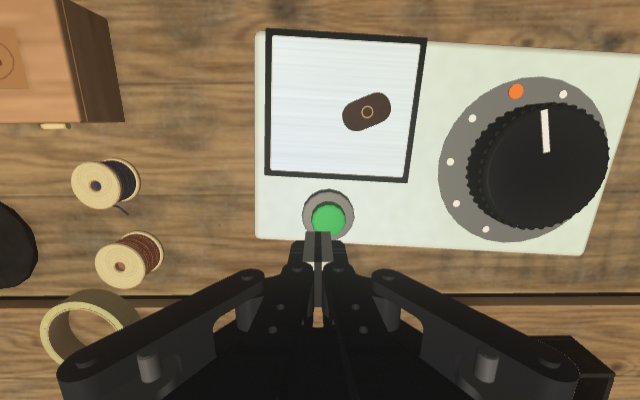

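The button shows at (328,219), as predicted for a top near z ≈ 0.06. The pointer, (545,112)–(547,152), needs a numerical check because of the oblique view.

```bash
python3 - <<'E'
from h import *
s=r.read_state();C=cam("wrist",s)
for nm in ("wheel_pointer","wheel_centre","orange_dot"):
    for x in r.spot_point("wrist",nm)[:1]:print(nm,x["xy"],x["conf"],onz(C,x["xy"],.045 if nm[0]=="o" else .072))
im=cv2.imread("pics/w4.png");print(im[105:160:5,540:555].max(axis=2).argmax(axis=1)+540)
for d in (-165.6,-160,-155,-150,-170):
    a=np.radians(d);print(d,[proj(C,(.4975+q*np.cos(a),.176+q*np.sin(a),.072)).round(1) for q in (.044,.016,0)], proj(C,(.4975+.0595*np.cos(a),.176+.0595*np.sin(a),.045)).round(1))
# line in picture
a=onz(C,(544.5,110),.072);b=onz(C,(547,152),.072);print(a,b,np.degrees(np.arctan2(*(a-b)[[1,0]])))
cv2.imwrite("pics/w4z.png",cv2.resize(im[70:260,430:640],None,fx=3.5,fy=3,interpolation=cv2.INTER_CUBIC))
im=r.capture("top"); cv2.imwrite("pics/t4.png",cv2.resize(im[175:275,245:400,::-1],None,fx=5,fy=5,interpolation=cv2.INTER_CUBIC))
E
```

```text
wheel_pointer [542.7, 109.6] 0.67 [0.45655505 0.16806694 0.072     ]
wheel_centre [544.7, 171.2] 0.59 [0.50022182 0.17833811 0.072     ]
orange_dot [515.7, 93.4] 0.82 [0.44316044 0.16521538 0.045     ]
[542 546 543 543 543 544 544 546 546 545 541]
-165.6 [array([538.9, 107.1]), array([541.1, 146.3]), array([542.3, 167.6])] [511.3  88.9]
-160 [array([532.6, 109.1]), array([538.9, 147. ]), array([542.3, 167.6])] [503.8  91.3]
-155 [array([527.2, 111.3]), array([537. , 147.7]), array([542.3, 167.6])] [497.2  94.1]
-150 [array([521.8, 113.9]), array([535.1, 148.7]), array([542.3, 167.6])] [490.9  97.3]
-170 [array([543.8, 106. ]), array([542.8, 146. ]), array([542.3, 167.6])] [517.3  87.6]
[0.45682996 0.16938088 0.072     ] [0.48609654 0.17713733 0.072     ] -165.15629750904483
```

View pics/t4.png

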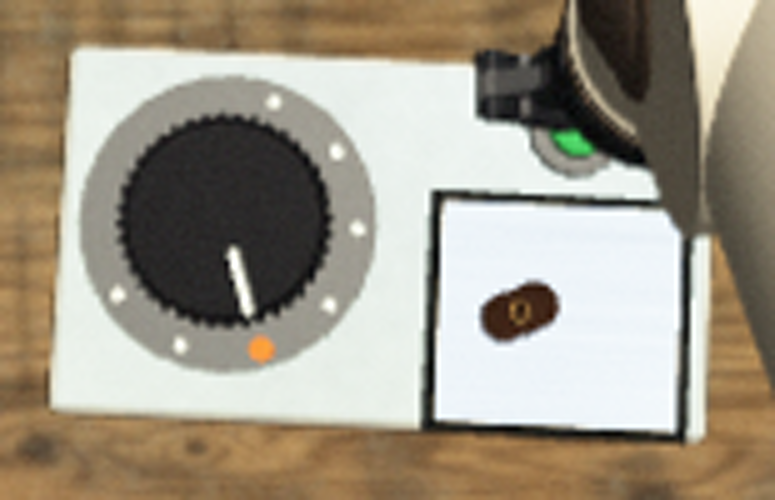

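The top view shows the pointer lined up with the orange dot at (260,349), and the measured line is –165.2°. Now I'll centre over the button and go down in steps.

>>> arm_command:
  moves:
    - [-8.5,8,10,0,0,0,-1]
    - [-8.5,8,30,0,0,0,-1]
    - [-8.5,8,50,0,0,0,-1]
    - [-8.5,8,50,0,0,0,-1]
    - [-8.5,8,50,0,0,0,-1]

```text
time: 8.35
eef_pos: [0.5411, 0.0191, 0.0855]
tcp_rot: [-179.8, -0.6, 179.7]
contact_force: [0.5, 0.8, -0.0]
finger_gap: 0.0002
```

```bash
python3 - <<'E'
from h import *
s=r.read_state(); print(s["time"],s["eef_pos"],s["tcp_rot"],s["contact_force"])
im=r.capture("wrist"); cv2.imwrite("pics/w5.png",cv2.resize(im[150:300,230:430,::-1],None,fx=4,fy=4))
E
```

```text
8.35 [0.5410842  0.0190617  0.08549835] [-179.79482944   -0.64068197  179.72086281] [ 0.49318887  0.83540197 -0.01444655]
```

View pics/w5.png

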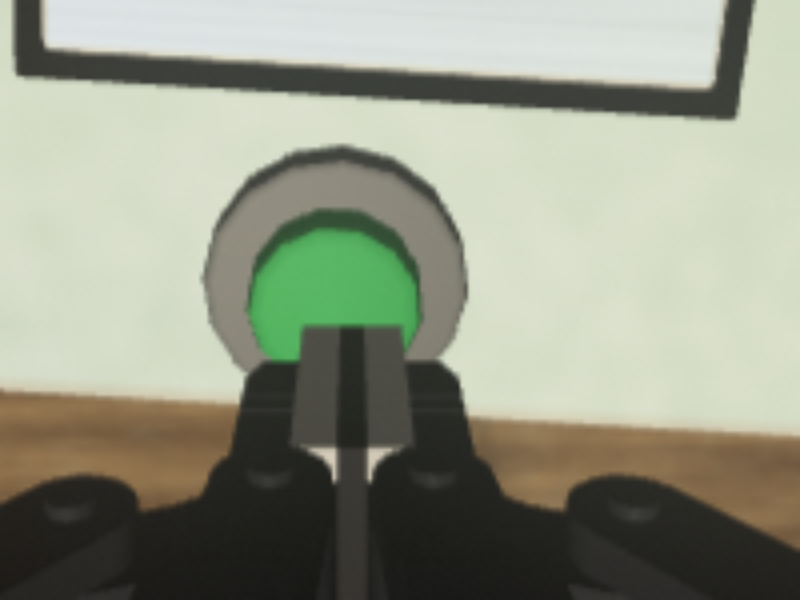

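The button shows below and slightly left of the tip, inside its grey collar. I'll correct by 3 mm and go down.

>>> arm_command:
  moves:
    - [3,-2.5,6,0,0,0,-1]
    - [3,-2.5,12,0,0,0,-1]
    - [3,-2.5,18,0,0,0,-1]
    - [3,-2.5,18,0,0,0,-1]

```text
time: 8.9
eef_pos: [0.5378, 0.0163, 0.0674]
tcp_rot: [-179.8, -0.6, 179.7]
contact_force: [0.5, -0.0, 0.5]
finger_gap: 0.0001
```

>>> arm_command:
  moves:
    - [0,0,3,0,0,0,-1]
    - [0,0,5,0,0,0,-1]
    - [0,0,5,0,0,0,-1]

```text
time: 9.28
eef_pos: [0.5381, 0.0164, 0.0625]
tcp_rot: [-179.8, -0.6, 179.7]
contact_force: [-0.7, 0.2, 4.1]
finger_gap: 0.0001
```

>>> arm_command:
  moves:
    - [0,0,2,0,0,0,-1]
    - [0,0,4,0,0,0,-1]
    - [0,0,4,0,0,0,-1]

```text
time: 9.65
eef_pos: [0.5382, 0.0164, 0.0607]
tcp_rot: [-179.8, -0.6, 179.7]
contact_force: [-7.3, -0.2, 23.8]
finger_gap: 0.0
```

>>> arm_command:
  moves:
    - [0,0,3,0,0,0,-1]
    - [0,0,5,0,0,0,-1]
    - [0,0,5,0,0,0,-1]

```text
time: 10.02
eef_pos: [0.5384, 0.0164, 0.0602]
tcp_rot: [-179.7, -0.6, 179.7]
contact_force: [-15.3, -0.4, 45.2]
finger_gap: 0.0002
```

The force rose sharply at z ≈ 0.0607, which is a hard stop. I'll look before releasing to see whether that is the button's bottom or the collar.

```bash
python3 - <<'E'
from h import *
im=r.capture("wrist"); a=cv2.resize(im[150:300,230:430,::-1],None,fx=4,fy=3)
b=r.capture("side"); b=cv2.resize(b[170:230,270:370,::-1],None,fx=4,fy=3,interpolation=cv2.INTER_CUBIC)
cv2.imwrite("pics/w6.png",a[:400]);cv2.imwrite("pics/s6.png",b)
s=r.read_state(); print(s["time"],s["eef_pos"],s["contact_force"])
E
```

```text
10.125 [0.5383669  0.01638062 0.06024393] [-14.80165748  -0.55682214  44.90677023]
```

View pics/w6.png

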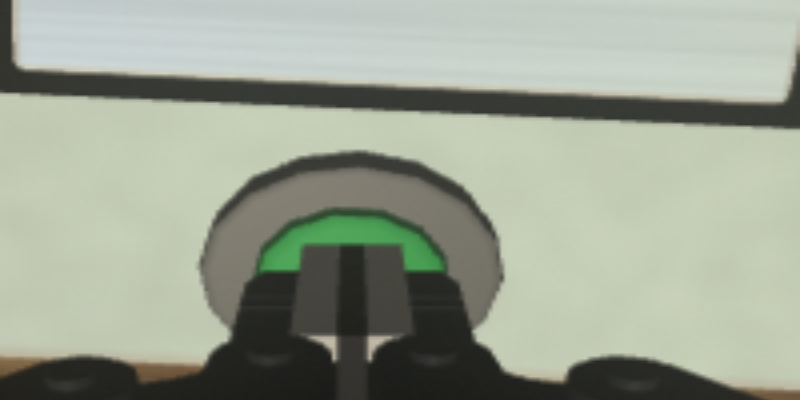

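View pics/s6.png

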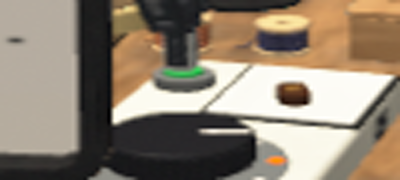

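>>> arm_command:
  moves:
    - [0,0,-3,0,0,0,-1]
    - [0,0,-3,0,0,0,-1]

```text
time: 10.38
eef_pos: [0.5388, 0.0164, 0.0639]
tcp_rot: [-179.7, -0.5, 179.7]
contact_force: [0.1, 0.1, 2.4]
finger_gap: -0.0002
```

>>> arm_command:
  moves:
    - [0,0,-3,0,0,0,-1]
    - [0,0,-3,0,0,0,-1]

```text
time: 10.62
eef_pos: [0.5388, 0.0164, 0.0667]
tcp_rot: [-179.7, -0.5, 179.7]
contact_force: [0.2, -0.3, 1.5]
finger_gap: -0.0001
```

With the tip down, the green face lay nearly flush with the collar and the tip was wholly on green, so it reached the bottom. On the way up the force fell smoothly, 2.4 N then 1.5 N, like the spring. I'll rise clear and check everything.

>>> arm_command:
  moves:
    - [0,0,-20,0,0,0,-1]
    - [0,0,-60,0,0,0,-1]
    - [0,0,-110,0,0,0,-1]
    - [40,60,-150,0,0,0,-1]
    - [80,120,-160,0,0,0,-1]
    - [110,160,-160,0,0,0,-1]
    - [110,160,-160,0,0,0,-1]
    - [110,160,-160,0,0,0,-1]

```text
time: 11.62
eef_pos: [0.4305, 0.1783, 0.2266]
tcp_rot: [-179.7, -0.5, 179.9]
contact_force: [-0.6, 0.1, 0.3]
finger_gap: 0.0002
```

```bash
python3 - <<'E'
from h import *
s=r.read_state(); print(s["time"],s["eef_pos"],s["contact_force"])
C=cam("wrist",s);im=r.capture("wrist"); cv2.imwrite("pics/w7.png",im[:,:,::-1])
p={}
for nm in ("wheel_pointer","wheel_centre","orange_dot"):
    for x in r.spot_point("wrist",nm)[:1]:p[nm]=onz(C,x["xy"],.045 if nm[0]=="o" else .072);print(nm,x["xy"],x["conf"],p[nm])
for nm in ("wheel_pointer","orange_dot"):
    d=p[nm]-p["wheel_centre"];d2=p[nm][:2]-[.4975,.176];print(nm,np.degrees(np.arctan2(d[1],d[0])),np.degrees(np.arctan2(d2[1],d2[0])))
im=r.capture("top"); cv2.imwrite("pics/t7.png",im[:,:,::-1])
b=r.capture("side"); cv2.imwrite("pics/s7.png",cv2.resize(b[170:260,260:400,::-1],None,fx=5,fy=5,interpolation=cv2.INTER_CUBIC))
a=cv2.absdiff(cv2.imread("pics/top0.png"),im[:,:,::-1]).max(2)>40
n,l,st,ce=cv2.connectedComponentsWithStats(a.astype(np.uint8));print([list(x) for x in st[1:] if x[4]>8])
E
```

```text
11.625 [0.43046145 0.17829839 0.2265982 ] [-0.60656523  0.14428512  0.31699343]
wheel_pointer [308.1, 206.3] 0.75 [0.45324168 0.16600044 0.072     ]
wheel_centre [316.6, 241.9] 0.82 [0.49613649 0.17533333 0.072     ]
orange_dot [307.2, 190.5] 0.59 [0.44167839 0.16403494 0.045     ]
wheel_pointer -167.72510907567468 -167.26856877632264
orange_dot -168.27915663628877 -167.9020179062534
[[np.int32(178), np.int32(180), np.int32(206), np.int32(220), np.int32(22455)], [np.int32(256), np.int32(246), np.int32(4), np.int32(9), np.int32(17)], [np.int32(332), np.int32(298), np.int32(3), np.int32(9), np.int32(12)], [np.int32(231), np.int32(360), np.int32(15), np.int32(40), np.int32(106)], [np.int32(0), np.int32(365), np.int32(8), np.int32(15), np.int32(85)], [np.int32(38), np.int32(383), np.int32(20), np.int32(17), np.int32(157)], [np.int32(0), np.int32(385), np.int32(28), np.int32(15), np.int32(181)]]
```

View pics/t7.png

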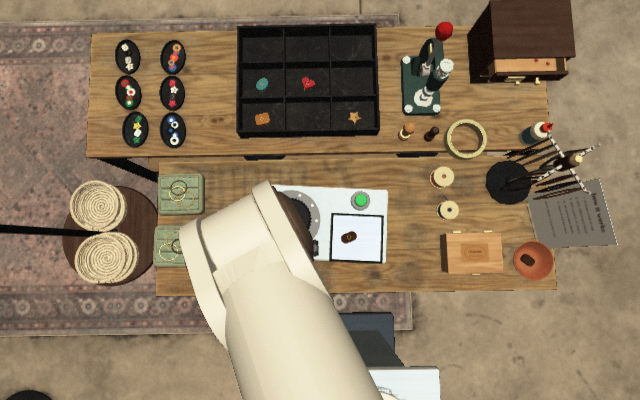

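View pics/s7.png

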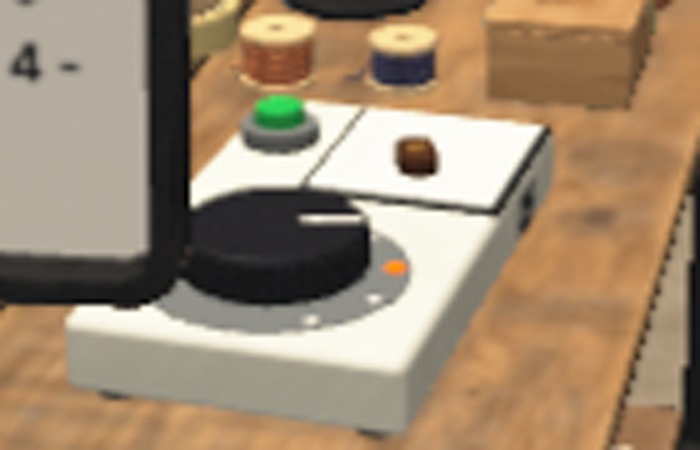

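View pics/w7.png

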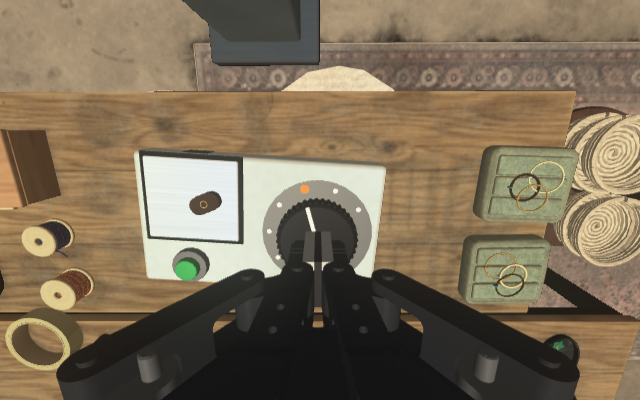

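The pictures show the pointer at the dot (pointer –167.7°, dot –168.3° in this view) and the button standing proud again. The patch (348,237), the spools (442,177 and 448,210) and the trays are where they were. The arm is free.

```bash
python3 -c "
from station import r
print(r.sign_off())"
```

```text
the job is handed in; nothing more can be done
None
```

The wheel is set at the orange dot, the start button has been pressed fully and released, and the job is handed in (no verdict was reported). It took about 12 s.

**Wheel:** the pointer started at the fourth mark, so it needed one click. I pushed the knurled edge clockwise with the shut fingertip, using about 9 N, then backed off. The last check put the pointer at –167.7° and the dot at –168.3° in the same view.

**Button:** I pressed it down to a hard stop, about 6 mm below where it stood free. In the pictures it sank to near the collar and was standing up again afterwards. The push peaked at about 45 N (47 N with the sideways part), harder than the 4 N spring needs. It was the fingertip that pressed there, not the arm or the gripper's body.

**Rest of the scene:** patch, spools and trays look unmoved in the final pictures. The arm ended about 15 cm above the wheel with under 1 N on the tool.

**Disagreements:**
- The first network estimates of the button differed by up to about 15 mm between the top and wrist cameras. I used a warmer pose fitted to hand-picked marks and corners instead; the two cameras agreed on it to about 1 mm.
- The final wrist view reads both the pointer and the dot about 2° off the fitted dot direction (–165.6°). That is within calibration error and the same for both.

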